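# Set the benchtop reader's filter selector to green and start the reading

## Task

On the white benchtop reader, gently push the orange tab of the filter selector round with a fingertip until it points squarely at the green dot; the selector only turns, so do not lift it off its seat. Then, with the tab at green and not before, press the blue read button all the way down and let it come back up. Leave the bottle, the tip box and the jar standing where they are.

Things in the scene. Friction and masses are not known exactly. Their poses are not given: they have to be found in the camera images.
- reader: white benchtop instrument, fixed to the bench, 220 mm (its x) by 340 mm (its y, wide) by 70 mm tall; origin at the centre of its underside, front towards its -x. The selector's upright axis is at y = +50 mm, x = 0; the read button is at x = -30 mm, y = -115 mm. Nothing tall stands on it but the tab
- selector (a joint): angle of the filter selector about its upright axis, rad, counter-clockwise positive seen from above, free from -2.4 to 2.4. At 0 the tab points along the reader's -x; at angle q it points along (-cos q, -sin q) in the reader's x, y. It turns stiffly (about 0.12 N m, 2 N at the tab) and stays where it is left, with no click stops
- selector_lift (a joint): how far the selector is lifted off its seat, m: 0 when seated; a spring of 600 N/m with about 2 N preload holds it down
- hub (a point): the selector's axis, at the top of its black hub (hub radius 22 mm, its top 20 mm above the reader's top, on an aluminium disc of radius 52 mm whose top is 10 mm above the reader's top)
- tab (a point): middle of the upper part of the orange tab, 55 mm from the axis and 10 mm below the tab's top edge. The tab is an upright blade, 26 mm long along the radius (42 to 68 mm from the axis), 10 mm thick, its top 40 mm above the reader's top (110 mm above the bench)
- pointer (a point): the point 85 mm from the axis, straight out beyond the tab, just over the ring of dots: it lies over the middle of the dot that the tab points at
- green_dot: round flat green mark, 20 mm across and 1.5 mm thick, fixed on the reader's top 85 mm from the selector's axis; origin at its centre. The four dots swap places from run to run; they sit at selector angles -1.92, -0.96, 0.96 and 1.92 rad. This is the one wanted
- red_dot: round flat red mark, 20 mm across and 1.5 mm thick, fixed on the reader's top 85 mm from the selector's axis; origin at its centre. The four dots swap places from run to run; they sit at selector angles -1.92, -0.96, 0.96 and 1.92 rad
- yellow_dot: round flat yellow mark, 20 mm across and 1.5 mm thick, fixed on the reader's top 85 mm from the selector's axis; origin at its centre. The four dots swap places from run to run; they sit at selector angles -1.92, -0.96, 0.96 and 1.92 rad
- violet_dot: round flat violet mark, 20 mm across and 1.5 mm thick, fixed on the reader's top 85 mm from the selector's axis; origin at its centre. The four dots swap places from run to run; they sit at selector angles -1.92, -0.96, 0.96 and 1.92 rad
- read_button (a joint): how far the blue read button is pressed, m: 0 up, 0.006 fully down; a spring takes 5 N to press it fully and brings it back up
- read_button_top (a point): centre of the top of the blue round button (32 mm across) on the reader's right part, pressed straight down
- bottle: loose amber bottle with a blue cap, 48 mm across, 95 mm tall, on the bench at the reader's left (+y) side; origin under its centre. Leave alone
- tip_box: loose grey box with a blue top, 85 x 120 x 67 mm, on the bench at the reader's right (-y) side; origin under its centre. Leave alone
- jar: loose small jar with a white lid, 44 mm across, 50 mm tall, on the bench in front of the reader; origin under its centre. Leave alone

How it is judged:
On the way, in this order (a step that is already met when the one before it is completed fails the run):
1. the tab points at the green dot (horizontal distance between pointer and green_dot below 0.009 m), for 0.3 s.
2. the read button is pressed fully down with the tab at green (horizontal distance between pointer and green_dot below 0.009 m and value of joint read_button above 0.0045 m), for 0.05 s.
At the end, for the whole second after the job is handed in: The tab points at the green dot (pointer within 9 mm of its centre, seen from above), the button is up again (within 1.5 mm), the selector is on its seat (within 2 mm), and bottle, tip box and jar stand upright within 15 mm of where they were (horizontal distance between pointer and green_dot below 0.009 m and value of joint read_button below 0.0015 m and value of joint selector_lift below 0.002 m and distance of each of bottle, tip_box, jar from where it was at the start of the episode below 0.015 m and angle between each of bottle, tip_box, jar's own z axis and vertical below 0.2 rad); the robot touches nothing.
It fails at once if the read button is pressed while the tab is not at green (value of joint read_button above 0.003 m and horizontal distance between pointer and green_dot above 0.01 m).
It fails at once if the selector is lifted off its seat (5 mm) (value of joint selector_lift above 0.005 m).
It fails at once if the reader, its tab or its button is pushed harder than 30 N (contact force between the fingers and reader above 30 N).
It fails at once if the bottle, tip box or jar is moved more than 15 mm, lifted or tipped over (distance of any of bottle, tip_box, jar from where it was at the start of the episode above 0.015 m or angle between any of bottle, tip_box, jar's own z axis and vertical above 0.3 rad).
It also fails if it takes over 51 s, if anything falls off the work surface, if the arm or the gripper's body presses on something with over 40 N, if the wrist force passes 120 N, or if a joint passes its speed limit or range.

## Robot

A 6-joint arm with a two-finger parallel gripper is mounted at the origin on the work surface. World frame = base frame: x ahead of the robot, y to its left, z up, the work surface at z = 0. Lengths are in m, angles in rad, forces in N, time in s.
With the tool pointing down it reaches from about 0.3 to 1 m from the base axis. Payload 5.1 kg.
Tool frame: the origin (TCP) lies between the finger pads; the fingertips stand 25 mm ahead of it and the grasp point (between the pads) lies 6 mm ahead of it; y points along the fingers, x is the direction in which the jaws open and shut, and the axes are right-handed (so a half turn about y gives the same grasp; the last joint's range is limited). The gripper opens to 95 mm and grips with 3 to 60 N. Pads are 20 mm wide; open, the fingers measure 119 mm over their backs; the gripper's body (75 mm by 180 mm) begins 59 mm behind the grasp point.
Start: joints at [-1.421, 0.124, 1.65, -0, 1.367, -0.083], TCP at [0.15, -0.632, 0.24] pointing down, gripper open.
Joint ranges: [-2.61, 2.61], [-1.02, 2.33], [0.03, 2.71], [-1.35, 4.49], [0.32, 2.68], [-2.91, 2.91]. Speed limits (rad/s): [2.57, 2.57, 3.14, 3.14, 3.14, 3.14].

## Interface

Orientations are given as [roll, pitch, yaw] about the fixed x, y, z axes, in that order (R = Rz(yaw) Ry(pitch) Rx(roll)).
In Python, from station import get_state, capture, close_job gives the robot as it stands. The module is installed in compiled form; this text tells all that it offers.
- The arm moves only by the tool send_rows, never from a script. Its argument "steps" is text: rows parted by semicolons, each of 6 numbers parted by spaces: the shift along the tool's x, y, z in mm, then the turn, a rotation vector about the tool's x, y, z in rad. A call has 1 to 20 rows; each row is the pose to reach, as a shift and turn from the pose measured when the call began, along the tool's axes at that moment; what a row does not reach only later rows make up. A row lasts 1/12 s, in which the tool goes at most 41.7 mm and 7.16 degrees, less where a joint would pass 70% of its speed; a pose out of reach is approached as far as the arm can. A call with a gripper value outside its range is refused whole. "hand" is the finger opening in mm, from 0 to 95.1, set as the call begins (left out, the last holds). The fingers move at their own pace and stop on an object; the grip force is fixed at half the most. Time passes only in rows, so rows that repeat a pose let the fingers close. It gives the time, the measured TCP pose, the force and the opening at its end, in the units of the state.
- get_state(): the state, without advancing time (a new reading comes with each control period).
- capture(name): name is "scene" or "top" or "wrist"; returns a dict with "img" (400x640x3 uint8, red, green, blue), "fx", "fy", "cx", "cy" (pixels), "R" (3x3) and "t" (3): a world point X has camera coordinates R X + t; the wrist camera has in their place "tool_from_camera" (4x4, takes a point from camera to tool coordinates, whose origin is the TCP and whose axes are the tool frame's). Camera axes: x right, y down, z forward; pixel columns grow to the right and rows downward; lengths in m; the calibration is good to about 2 mm. The wrist camera is an equidistant fisheye: a pixel r from the principal point sees the ray r / f radians off the axis. A picture is of the moment at which its call begins: read the wrist's pose just before it. There is no depth.
- close_job(): hands the job in, once; it reports no verdict.
The state is a dict: "time": time; "joint_positions": joint angles; "joint_vel": joint speeds; "tau": joint torques, N m; "tcp_pos": TCP position; "tcp_rot": TCP orientation; "ft_force": force on the tool from outside, world axes, zero at the start; "moment": the same for the moment, N m; "finger_gap": opening from 0.0 (shut) to 1.0 (fully open).
Only numpy, scipy, OpenCV 4.12 (cv2) and the standard library are available. Lean on these libraries where they do the work, as an engineer would, in place of code of your own. Each camera call takes 0.05 s, during which the arm holds its last target. There are 200 camera calls.

## Working session

There is one attempt and no reset: what is moved stays moved. The work goes in short steps, Python scripts to look and compute and a tool call to move; the robot and the scene stay as the last step left them, time stands still between calls to the robot, and variables do not carry over. Pictures are saved under pics/ and viewed, about 8 in all and at most 12, crops included, and the job is handed in when it is done.

Besides the shell and the picture viewer there is one more tool, called after "Call:" as name(argument=value, ...), one argument or row to a line, values as JSON. send_rows: Moves the arm, as the interface text tells. Its arguments: {"type":"object","properties":{"steps":{"type":"string"},"hand":{"type":"number"}},"required":["steps"]}

```bash
mkdir -p pics
cat > h.py <<'E'
import numpy as np, cv2
from station import get_state, capture
def snap(n,f):
    c=capture(n); cv2.imwrite(f'pics/{f}.png',c['img'][:,:,::-1]); np.save(f'pics/{f}.npy',c,allow_pickle=True); return c
def ray(c,uv):
    R=np.array(c['R']);t=np.array(c['t'])
    d=R.T@np.array([(uv[0]-c['cx'])/c['fx'],(uv[1]-c['cy'])/c['fy'],1.]); return -R.T@t,d/np.linalg.norm(d)
def onz(c,uv,z):
    o,d=ray(c,uv); return o+d*(z-o[2])/d[2]
def tri(c1,u1,c2,u2):
    (a,d),(b,e)=ray(c1,u1),ray(c2,u2)
    s=np.linalg.lstsq(np.stack([d,-e],1),b-a,rcond=None)[0]; p,q=a+s[0]*d,b+s[1]*e
    return (p+q)/2,np.linalg.norm(p-q)
E
python3 - <<'E'
from h import *
a=snap('scene','scene1');b=snap('top','top1')
s=get_state();print(s)
for c in(a,b):print(c['fx'],c['cx'],c['cy'],np.round(c['R'],3).tolist(),c['t'])
E
```

```text
{'time': 0.1, 'joint_positions': array([-1.42062624e+00,  1.24466938e-01,  1.65148354e+00,  1.45542035e-05,
        1.36750408e+00, -8.26055745e-02]), 'joint_vel': array([-6.84426507e-05, -1.50500383e-03, -2.34362097e-03, -7.16805645e-04,
       -2.71623459e-04,  1.58696038e-03]), 'tau': array([ 2.11196048e-04, -4.18880761e+01, -3.61095965e+01,  7.77537609e-02,
        4.62327932e-02, -6.22062862e-05]), 'tcp_pos': array([ 0.14983643, -0.63196743,  0.23852428]), 'tcp_rot': array([-1.5706285 ,  0.00185439, -1.33802346]), 'ft_force': array([ 0.65743229, -0.06946933, -0.26473412]), 'moment': array([ 0.03069109,  0.04869239, -0.03013415]), 'finger_gap': 1.0015095148523385}
361.6915369208688 314.8487940116498 194.45452838096912 [[-0.141, 0.99, -0.011], [0.659, 0.086, -0.748], [-0.739, -0.113, -0.664]] [ 0.04637357 -0.28742825  1.28856061]
411.3211815794894 320.68009878629755 198.1010813203961 [[-0.011, -1.0, -0.022], [-0.995, 0.013, -0.101], [0.101, 0.021, -0.995]] [0.04108182 0.53525474 0.92172831]
```

View pics/scene1.png

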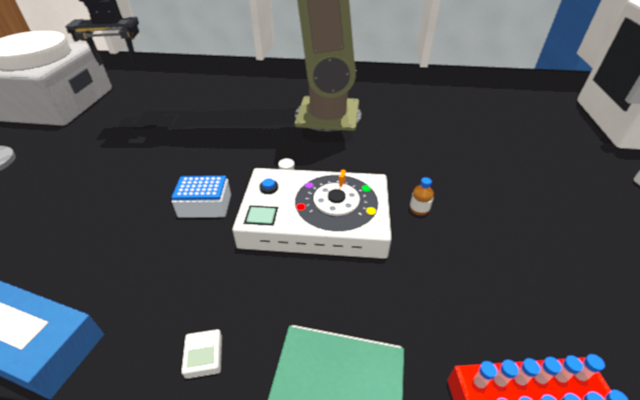

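View pics/top1.png

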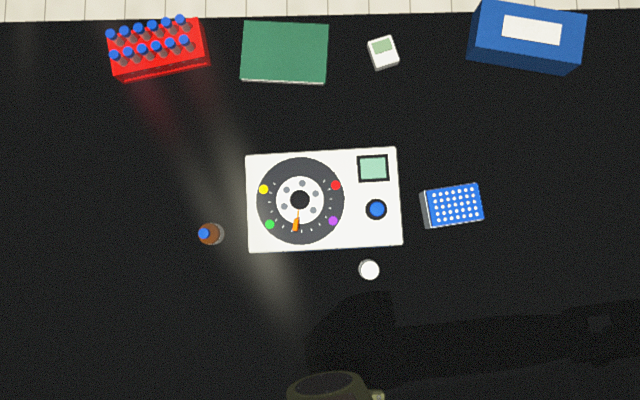

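The scene view shows the reader with its hub near (337,196), the tab at (342,178), green at (366,188) and the button at (268,186). In the top view the hub is at (300,199), the tab at (296,224), green at (270,224), the button at (376,209), the bottle at (210,234), the jar at (369,270) and the tip box at (453,205). Green is a short push from the tab towards +y.

```bash
cat > m.py <<'E'
from h import *
ROI={'scene':(235,165,395,250),'top':(245,145,405,255)}
def blob(c,n,lo,hi,smin=120,vmin=70):
    h=cv2.cvtColor(c['img'],cv2.COLOR_RGB2HSV); m=cv2.inRange(h,(lo,smin,vmin),(hi,255,255))
    x0,y0,x1,y1=ROI[n]; k=np.zeros_like(m);k[y0:y1,x0:x1]=m[y0:y1,x0:x1]
    nn,_,st,ce=cv2.connectedComponentsWithStats(k)
    if nn<2:return None,0,k
    i=1+np.argmax(st[1:,4]); return ce[i],st[i,4],(_==i)
COL=dict(red=(0,4),orange=(6,18),yellow=(24,34),green=(45,75),blue=(100,120),violet=(130,155))
E
python3 - <<'E'
from m import *
a=np.load('pics/scene1.npy',allow_pickle=True).item();b=np.load('pics/top1.npy',allow_pickle=True).item()
P={}
for k,(lo,hi) in COL.items():
    ua,na,_=blob(a,'scene',lo,hi);ub,nb,_=blob(b,'top',lo,hi)
    print(k,np.round(ua,1) if na else 0,na,np.round(ub,1) if nb else 0,nb)
    if na and nb:
        p,e=tri(a,ua,b,ub); z=.0715 if k not in('blue','orange') else p[2]
        P[k]=onz(b,ub,z); print('   tri',p.round(4),'gap',round(e,4),'top@z',P[k].round(4),'scene@z',onz(a,ua,z).round(4))
dots=dict(red=None,yellow=None,green=None,violet=None)
# axis: circle through dots radius 85
from scipy.optimize import least_squares
X=np.array([(P[k][:2]) for k in dots])
s=least_squares(lambda c:np.hypot(*(X-c).T)-.085,X.mean(0)); print('axis',s.x,'res',s.fun)
for k,x in zip(dots,X):print(k,np.arctan2(*(-(x-s.x))[::-1]))
# tab angle and bottle, box, jar rough
for n,uv,z in(('bottle',(206,233),.095),('jar',(369,269),.05),('box',(457,205),.067)):print(n,onz(b,uv,z).round(3))
E
python3 -c "
import cv2
a=cv2.imread('pics/scene1.png')[160:255,230:400];b=cv2.imread('pics/top1.png')[145:260,240:410]
f=lambda i:cv2.resize(i,(680,int(i.shape[0]*4)),interpolation=cv2.INTER_NEAREST)
import numpy as np
cv2.imwrite('pics/z1.png',cv2.resize(np.vstack([f(a),f(b)]),None,fx=.7,fy=.7,interpolation=cv2.INTER_AREA))"
```

```text
red [299.8 206.6] 24 [335.1 184.7] 67
   tri [5.606e-01 4.000e-04 7.250e-02] gap 0.0026 top@z [0.5605 0.0017 0.0715] scene@z [ 0.5597 -0.001   0.0715]
orange [341.5 179.9] 48 [295.7 224.6] 41
   tri [0.4731 0.087  0.0894] gap 0.0014 top@z [0.4731 0.0877 0.0894] scene@z [0.4733 0.0863 0.0894]
yellow [370.7 210.4] 61 [263.1 188.8] 74
   tri [0.5533 0.1601 0.0736] gap 0.0013 top@z [0.5535 0.1611 0.0715] scene@z [0.5513 0.1596 0.0715]
green [365.6 188. ] 46 [269.2 223.8] 64
   tri [0.4761 0.1462 0.0727] gap 0.0018 top@z [0.476  0.1473 0.0715] scene@z [0.4749 0.1454 0.0715]
blue [268.  183.7] 118 [376.6 208.7] 197
   tri [ 0.5055 -0.0871  0.0853] gap 0.0006 top@z [ 0.5054 -0.0868  0.0853] scene@z [ 0.5055 -0.0874  0.0853]
violet [309.  184.9] 40 [332.6 220.2] 69
   tri [0.4823 0.0082 0.0727] gap 0.0002 top@z [0.4823 0.0083 0.0715] scene@z [0.4809 0.0079 0.0715]
axis [0.52785636 0.08007121] res [-1.03331864e-04 -4.05970060e-05 -7.90193391e-05 -6.97014141e-06]
red 1.9649812968487783
yellow -1.8780289647722972
green -0.9142808424517295
violet 1.004976682930281
bottle [0.457 0.279 0.095]
jar [ 0.375 -0.071  0.05 ]
box [ 0.513 -0.265  0.067]
```

View pics/z1.png

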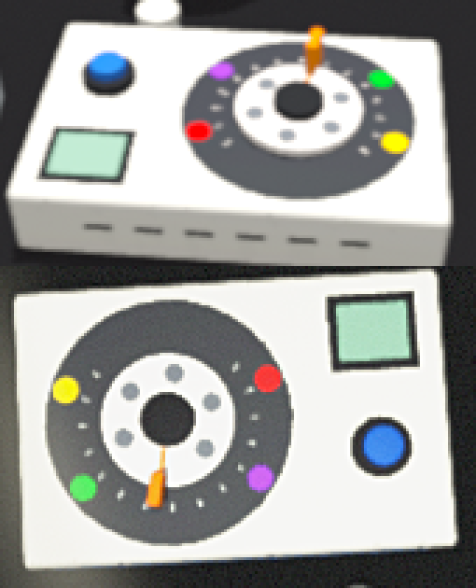

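Every point agrees with the given geometry: the dots fit an 85 mm circle to 0.1 mm, their angles match with a reader yaw of 0.046, and the button is where it should be. I'll plan the push with closed fingers and rotate the tool along with the tab.

```bash
cat > plan.py <<'E'
import numpy as np
from scipy.spatial.transform import Rotation as Ro
from station import get_state
A=np.array([.52786,.08007]); Z90=np.array([[1,0,0],[0,0,1],[0,-1,0.]]) # Rx(-90)
def tcp(q,d,r=.057):
    return A+r*np.array([-np.cos(q),-np.sin(q)])-d*np.array([-np.sin(q),np.cos(q)])
def yaw(q): return np.arctan2(np.cos(q),-np.sin(q))
def rows(tg):
    s=get_state(); R0=Ro.from_euler('xyz',s['tcp_rot']); p0=s['tcp_pos']; o=[]
    for x,y,z,w in tg:
        RT=Ro.from_euler('z',w)*Ro.from_euler('x',-np.pi/2)
        a=R0.inv().apply(np.array([x,y,z])-p0)*1000; v=(R0.inv()*RT).as_rotvec()
        o.append(' '.join(f'{k:.1f}' for k in a)+' '+' '.join(f'{k:.3f}' for k in v))
    print('t',s['time'],p0.round(4),s['tcp_rot'].round(3),s['ft_force'].round(2)); print('; '.join(o))
E
python3 -c "
from plan import *
q=-.131; print(tcp(q,.035),yaw(q)); rows([(*tcp(q,.035),.2,yaw(q))])"
```

```text
[0.46677649 0.05281555] 1.4397963267948966
t 0.1 [ 0.1498 -0.632   0.2385] [-1.571  0.002 -1.338] [ 0.66 -0.07 -0.26]
-593.1 39.7 466.3 -0.003 -2.778 -0.000
```

Call:
send_rows(
  hand=0,
  steps="-593 40 466 0 -2.778 0; -593 40 466 0 -2.778 0; -593 40 466 0 -2.778 0; -593 40 466 0 -2.778 0; -593 40 466 0 -2.778 0; -593 40 466 0 -2.778 0; -593 40 466 0 -2.778 0; -593 40 466 0 -2.778 0; -593 40 466 0 -2.778 0; -593 40 466 0 -2.778 0; -593 40 466 0 -2.778 0; -593 40 466 0 -2.778 0; -593 40 466 0 -2.778 0; -593 40 466 0 -2.778 0; -593 40 466 0 -2.778 0; -593 40 466 0 -2.778 0; -593 40 466 0 -2.778 0; -593 40 466 0 -2.778 0; -593 40 466 0 -2.778 0; -593 40 466 0 -2.778 0",
)

```text
time: 1.77
tcp_pos: [0.4666, 0.0553, 0.1989]
tcp_rot: [-1.568, -0.001, 1.173]
ft_force: [-0.2, -1.0, 0.3]
finger_gap: 0.007
```

```bash
python3 -c "
from plan import *
q=-.131; rows([(*tcp(q,.035),.2,yaw(q))])
print(get_state()['joint_positions'].round(2),get_state()['finger_gap'])"
```

```text
t 1.7667 [0.4666 0.0553 0.1989] [-1.568e+00 -1.000e-03  1.173e+00] [-0.19 -1.    0.34]
-2.2 -1.1 -1.2 -0.002 -0.267 0.002
[ 0.   -0.26  2.08  0.    1.32 -1.17] 0.006962220977087296
```

Call:
send_rows(
  steps="-2 -1 -1 0 -0.12 0; -2 -1 -1 0 -0.24 0; -2 -1 -1 0 -0.267 0; -2 20 -1 0 -0.267 0; -2 40 -1 0 -0.267 0; -2 60 -1 0 -0.267 0; -2 75 -1 0 -0.267 0; -2 84 -1 0 -0.267 0; -2 84 -1 0 -0.267 0; -2 84 -1 0 -0.267 0",
)

```text
time: 2.6
tcp_pos: [0.4663, 0.0532, 0.1147]
tcp_rot: [-1.568, -0.002, 1.44]
ft_force: [0.2, -0.9, 0.6]
finger_gap: 0.005
```

Run:
```python
from plan import *
from h import *
c=snap('top','top2'); i=c['img'][130:270,230:420,::-1]; j=snap('scene','scene2')['img'][100:255,230:400,::-1]
cv2.imwrite('pics/z2.png',np.hstack([cv2.resize(k,(400,400),interpolation=2) for k in(i,j)]))
T=[(*tcp(-.131,.022),.115,yaw(-.131))]
T+=[(*tcp(q,.0165),.115,yaw(q)) for q in np.linspace(-.131,-.914,16)]
rows(T)
```

```text
t 2.7 [0.4674 0.0533 0.1161] [-1.571 -0.002  1.44 ] [-0.18 -0.53 -0.1 ]
12.5 1.1 0.5 -0.000 0.000 0.002; 18.0 1.1 0.5 -0.000 0.000 0.002; 21.0 1.1 1.3 -0.000 0.053 0.002; 24.0 1.1 2.0 -0.000 0.105 0.002; 27.1 1.1 2.4 -0.000 0.157 0.002; 30.1 1.1 2.7 -0.000 0.209 0.002; 33.2 1.1 2.9 -0.000 0.261 0.002; 36.3 1.1 2.9 -0.000 0.314 0.002; 39.4 1.1 2.7 -0.000 0.366 0.002; 42.5 1.2 2.3 -0.000 0.418 0.002; 45.6 1.2 1.8 -0.001 0.470 0.002; 48.6 1.2 1.2 -0.001 0.522 0.002; 51.6 1.2 0.4 -0.001 0.575 0.002; 54.5 1.2 -0.6 -0.001 0.627 0.002; 57.4 1.2 -1.7 -0.001 0.679 0.002; 60.2 1.2 -3.0 -0.001 0.731 0.002; 63.0 1.2 -4.4 -0.001 0.783 0.002
```

View pics/z2.png

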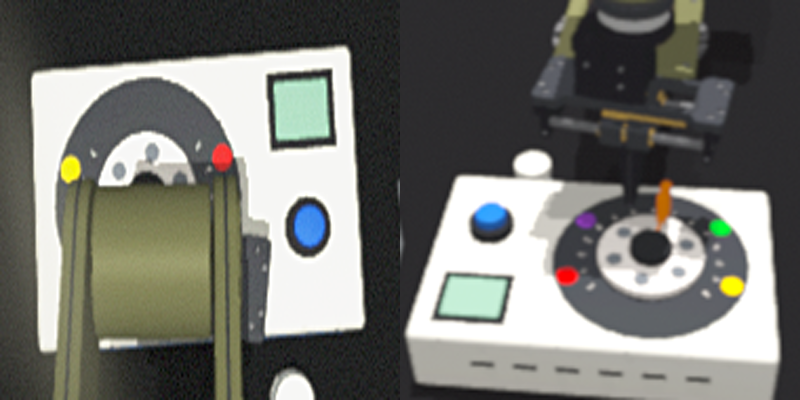

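The fingertip stands on the -y side of the tab at about (630,190) in the crop, clear of it, and the tab is at (664,200). I'll push the first half and check the force.

Call:
send_rows(
  steps="6 1 0.5 0 0 0; 12 1 0.5 0 0 0; 15 1 0.5 0 0 0; 18 1 0.5 0 0 0; 19.5 1 1 0 0.026 0; 21 1 1.3 0 0.053 0; 24 1 2 0 0.105 0; 27 1 2.4 0 0.157 0; 30 1 2.7 0 0.209 0; 33 1 2.9 0 0.261 0; 36 1 2.9 0 0.314 0; 36 1 2.9 0 0.314 0",
)

```text
time: 3.7
tcp_pos: [0.4694, 0.0896, 0.1153]
tcp_rot: [-1.571, -0.002, 1.126]
ft_force: [0.0, -0.9, 0.2]
finger_gap: 0.001
```

Run:
```python
from plan import *
from m import *
c=snap('scene','scene3'); u,n,_=blob(c,'scene',6,18); p=onz(c,u,.0894)[:2]-A; print(u,n,p,np.hypot(*p),np.arctan2(-p[1],-p[0]))
rows([(*tcp(q,.0165),.115,yaw(q)) for q in np.linspace(-.445,-.914,10)])
```

```text
[347.10852713 179.13178295] 129 [-0.05903519  0.01935366] 0.062126631801854404 -0.3167918072038926
t 3.75 [0.4694 0.0895 0.1153] [-1.571 -0.002  1.128] [ 0.32  0.12 -0.05]
0.1 0.3 0.1 -0.000 0.002 0.002; 3.1 0.3 0.9 -0.000 0.054 0.002; 6.2 0.3 1.5 -0.000 0.106 0.002; 9.2 0.3 2.0 -0.000 0.158 0.002; 12.3 0.3 2.3 -0.000 0.211 0.002; 15.4 0.3 2.4 -0.000 0.263 0.002; 18.5 0.3 2.4 -0.001 0.315 0.002; 21.6 0.3 2.2 -0.001 0.367 0.002; 24.6 0.4 1.9 -0.001 0.419 0.002; 27.7 0.4 1.4 -0.001 0.471 0.002
```

The orange blob is too big (129 px), probably because it takes in orange parts of the gripper. I'll look before pushing on.

Run:
```python
import cv2
a=cv2.imread('pics/scene3.png')[120:230,270:400];cv2.imwrite('pics/z3.png',cv2.resize(a,None,fx=5,fy=5,interpolation=2))
```

```text
(no output)
```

View pics/z3.png

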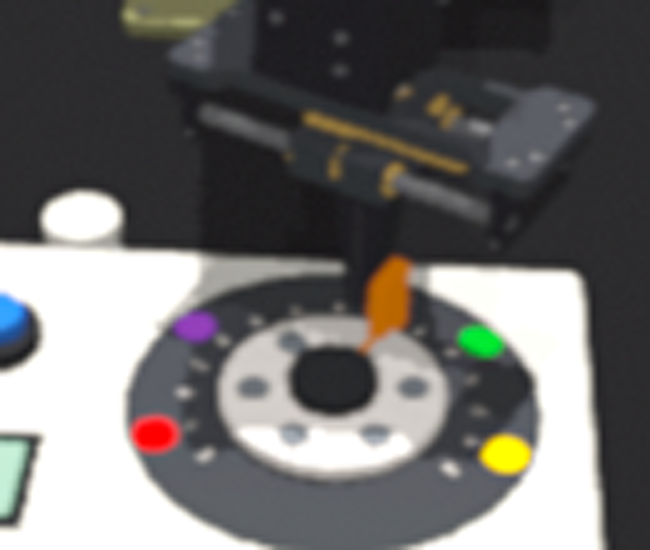

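The tab is turning with the finger, now at crop (388,298), and still seated. I'll go on.

Call:
send_rows(
  steps="3 0 0.9 0 0.054 0; 6 0 1.5 0 0.106 0; 9 0 2 0 0.158 0; 12 0 2.3 0 0.21 0; 15.4 0 2.4 0 0.263 0; 18.5 0 2.4 0 0.315 0; 21.6 0 2.2 0 0.367 0; 24.6 0 1.9 0 0.419 0; 27.7 0 1.4 0 0.471 0; 27.7 0 1.4 0 0.471 0; 27.7 0 1.4 0 0.471 0",
)

```text
time: 4.67
tcp_pos: [0.4799, 0.1152, 0.1153]
tcp_rot: [-1.57, -0.001, 0.659]
ft_force: [-0.7, -2.1, -0.2]
finger_gap: 0.009
```

Run:
```python
from plan import *
from m import *
c=snap('scene','scene4'); u,n,k=blob(c,'scene',6,18)
for f in ('scene1','scene3','scene4'):
  c=np.load(f'pics/{f}.npy',allow_pickle=True).item(); u,n,k=blob(c,'scene',6,18); ys,xs=np.nonzero(k)
  bot=np.array([xs[ys>=ys.max()-1].mean(),ys.max()])
  for z in(.088,.095): p=onz(c,u,z)[:2]-A; print(f,u,n,np.hypot(*p),np.arctan2(-p[1],-p[0]))
a=c['img'][130:230,290:400,::-1];cv2.imwrite('pics/z4.png',cv2.resize(a,None,fx=5,fy=5,interpolation=2))
rows([(*tcp(-.914,.0165),.115,yaw(-.914))])
```

```text
scene1 [341.52083333 179.85416667] 48 0.056625361493895764 -0.10896138682426491
scene1 [341.52083333 179.85416667] 48 0.04819029617163911 -0.1380534231084815
scene3 [347.10852713 179.13178295] 129 0.06374735452999512 -0.3074547378174414
scene3 [347.10852713 179.13178295] 129 0.05570575631482357 -0.3595440264717222
scene4 [355.71612903 183.97419355] 155 0.06097155103478784 -0.7357712512990654
scene4 [355.71612903 183.97419355] 155 0.05504785358284674 -0.8390445357273373
t 4.7167 [0.4799 0.1152 0.1153] [-1.569e+00 -1.000e-03  6.590e-01] [-0.06  0.27  0.13]
0.1 0.3 -0.1 -0.001 0.002 0.001
```

View pics/z4.png

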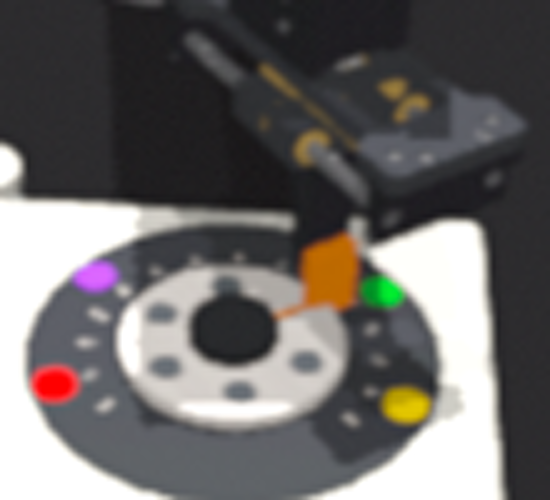

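The tab is at crop (330,270) and seems a little short of green. I'll back off, go up and swing aside over the button to measure it from above.

Call:
send_rows(
  steps="-8 0 0 0 0 0; -18 0 0 0 0 0; -18 -30 0 0 0 0; -18 -65 0 0 0 0; -18 -85 0 0 0 0; -45 -85 30 0 0 0; -70 -85 60 0 0 0; -95 -85 90 0 0 0; -120 -85 120 0 0 0; -145 -85 140 0 0 0; -145 -85 140 0 0 0; -145 -85 140 0 0 0",
)

```text
time: 5.72
tcp_pos: [0.2785, 0.1369, 0.2003]
tcp_rot: [-1.571, -0.005, 0.66]
ft_force: [0.6, 0.1, -0.4]
finger_gap: 0.004
```

```bash
cat > look.py <<'E'
import sys
from plan import *
from m import *
g=sys.argv[1]; a=snap('scene','s'+g);b=snap('top','t'+g)
ua,na,_=blob(a,'scene',6,18);ub,nb,k=blob(b,'top',6,18)
p,e=tri(a,ua,b,ub);print(ua,na,ub,nb,p,e)
for z in(.085,.09,.095,.1):
    v=onz(b,ub,z)[:2]-A; print(z,np.hypot(*v),np.arctan2(-v[1],-v[0]))
i=b['img'][145:255,245:345,::-1]; cv2.imwrite('pics/z'+g+'.png',cv2.resize(i,None,fx=5,fy=5,interpolation=2))
E
python3 look.py 5; python3 -c "from plan import *;s=get_state();print(s['tcp_pos'],s['tcp_rot'],s['time'])"
```

```text
[355.62857143 185.05714286] 105 [279.14 216.12] 50 [0.49153994 0.12195333 0.09224824] 0.001857556524353951
0.085 0.056608709534210704 -0.8819797942142416
0.09 0.05632581970184326 -0.8710510662220468
0.095 0.05604972469841738 -0.860013341439396
0.1 0.055780525420437876 -0.8488677106054285
[0.2797248  0.13674679 0.20035743] [-1.56999869 -0.00252063  0.6587745 ] 5.8167
```

View pics/z5.png

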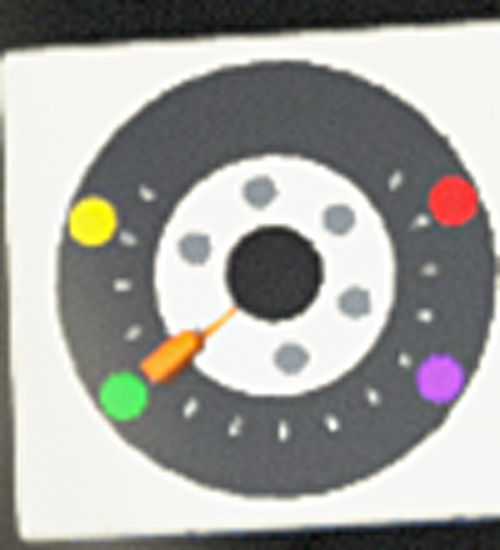

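From above, the tab points nearly at green: hub at (275,272), tab at (173,355), dot at (123,397) in the crop. It is about 0.045 rad (4 mm) short. I'll check with the thin orange line on the disc and plan a small finishing push.

Run:
```python
from plan import *
from m import *
b=np.load('pics/t5.npy',allow_pickle=True).item()
h=cv2.cvtColor(b['img'],cv2.COLOR_RGB2HSV); m=cv2.inRange(h,(5,50,90),(22,255,255)); L=[]
for v,u in zip(*np.nonzero(m)):
    p=onz(b,(u,v),.0803)[:2]-A; r=np.hypot(*p)
    if .024<r<.040: L.append((r,np.arctan2(-p[1],-p[0]),h[v,u,1]))
L=np.array(L);print(L.round(3),np.average(L[:,1],weights=L[:,2]))
rows([(*tcp(-.914,.0345),.2,yaw(-.914)),(*tcp(-.914,.0345),.115,yaw(-.914)),(*tcp(-.914,.017),.115,yaw(-.914)),(*tcp(-.914,.0142),.115,yaw(-.914))])
```

```text
[[ 2.60e-02 -9.06e-01  1.03e+02]
 [ 2.40e-02 -8.50e-01  1.52e+02]
 [ 2.90e-02 -8.94e-01  1.01e+02]
 [ 2.80e-02 -8.44e-01  1.32e+02]
 [ 3.20e-02 -8.84e-01  1.36e+02]
 [ 3.10e-02 -8.39e-01  1.40e+02]
 [ 3.70e-02 -9.15e-01  9.40e+01]
 [ 3.50e-02 -8.76e-01  1.87e+02]
 [ 3.40e-02 -8.34e-01  1.47e+02]
 [ 3.80e-02 -8.70e-01  1.93e+02]
 [ 3.70e-02 -8.31e-01  1.39e+02]
 [ 4.00e-02 -8.28e-01  8.90e+01]] -0.862647639260308
t 5.8167 [0.2797 0.1367 0.2004] [-1.57  -0.003  0.659] [ 0.44 -0.66 -0.04]
127.1 0.6 -139.6 -0.001 0.002 0.003; 126.9 85.6 -139.7 -0.001 0.002 0.003; 144.4 85.6 -139.7 -0.001 0.002 0.003; 147.2 85.6 -139.8 -0.001 0.002 0.003
```

Call:
send_rows(
  steps="30 0 -30 0 0 0; 60 0 -60 0 0 0; 90 0 -100 0 0 0; 127 0 -140 0 0 0; 127 0 -140 0 0 0; 127 30 -140 0 0 0; 127 60 -140 0 0 0; 127 80 -140 0 0 0; 127 86 -140 0 0 0; 135 86 -140 0 0 0; 141 86 -140 0 0 0; 144 86 -140 0 0 0; 146 86 -140 0 0 0; 147 86 -140 0 0 0; 147 86 -140 0 0 0; 135 86 -140 0 0 0; 127 86 -140 0 0 0; 127 60 -140 0 0 0; 127 30 -140 0 0 0; 127 0 -140 0 0 0",
)

```text
time: 7.48
tcp_pos: [0.4649, 0.1037, 0.2012]
tcp_rot: [-1.569, -0.002, 0.658]
ft_force: [0.2, 0.3, 0.8]
finger_gap: 0.003
```

```bash
python3 -c "
from plan import *
rows([(.5054,-.0866,.2,1.2)])"
```

```text
t 7.4833 [0.4649 0.1037 0.2012] [-1.569 -0.002  0.658] [0.19 0.25 0.81]
-84.4 0.8 -175.3 -0.001 -0.542 0.003
```

Call:
send_rows(
  steps="-17 0 -35 0 -0.1 0; -34 0 -70 0 -0.2 0; -51 0 -105 0 -0.32 0; -68 0 -140 0 -0.44 0; -84 0 -175 0 -0.542 0; -84 0 -175 0 -0.542 0; -84 0 -175 0 -0.542 0; -84 0 -175 0 -0.542 0",
)

```text
time: 8.15
tcp_pos: [0.5053, -0.0859, 0.2009]
tcp_rot: [-1.57, -0.003, 1.198]
ft_force: [-0.5, 0.4, 0.1]
finger_gap: 0.008
```

```bash
python3 look.py 6; python3 -c "
from plan import *
rows([(.5054,-.0866,.12,1.2)])"
```

```text
[356.13131313 185.61616162] 99 [278.76086957 215.23913043] 46 [0.49342099 0.12300759 0.09219805] 0.0013902810626563497
0.085 0.056059910549953115 -0.9176842690327205
0.09 0.055758164026721076 -0.9066301924957356
0.095 0.05546330438484879 -0.8954572048468845
0.1 0.05517544203570735 -0.8841662114220293
t 8.25 [ 0.5053 -0.0849  0.2008] [-1.57  -0.003  1.201] [-0.16  0.44 -0.19]
-1.8 80.8 -0.7 -0.000 0.001 0.003
```

View pics/t6.png

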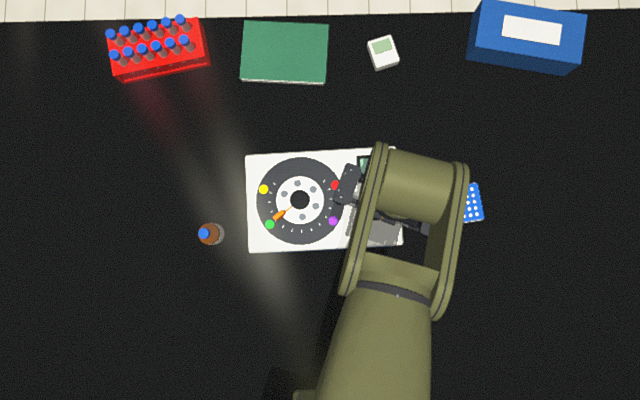

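The tab is now at -0.90 rad against -0.914 for green, about 1–2 mm at the pointer. The bottle and box look unmoved, with the jar hidden. Next I'll lower onto the button, watching the force.

Call:
send_rows(
  steps="-2 25 -0.7 0 0 0; -2 50 -0.7 0 0 0; -2 70 -0.7 0 0 0; -2 79 -0.7 0 0 0; -2 82 -0.7 0 0 0; -2 82 -0.7 0 0 0; -2 82 -0.7 0 0 0; -2 82 -0.7 0 0 0",
)

```text
time: 8.92
tcp_pos: [0.5064, -0.0868, 0.1205]
tcp_rot: [-1.573, -0.003, 1.201]
ft_force: [0.5, -0.1, 0.7]
finger_gap: 0.005
```

Call:
send_rows(
  steps="0 1 0 0 0 0; 0 2 0 0 0 0; 0 3 0 0 0 0; 0 3 0 0 0 0; 0 3 0 0 0 0",
)

```text
time: 9.33
tcp_pos: [0.5064, -0.0869, 0.1174]
tcp_rot: [-1.573, -0.003, 1.201]
ft_force: [0.2, -0.5, -0.6]
finger_gap: 0.006
```

Call:
send_rows(
  steps="0 1 0 0 0 0; 0 2 0 0 0 0; 0 3 0 0 0 0; 0 3 0 0 0 0; 0 3 0 0 0 0",
)

```text
time: 9.75
tcp_pos: [0.5065, -0.0869, 0.1147]
tcp_rot: [-1.574, -0.003, 1.201]
ft_force: [-1.2, -0.1, 3.5]
finger_gap: -0.0
```

Call:
send_rows(
  steps="0 1 0 0 0 0; 0 2 0 0 0 0; 0 2 0 0 0 0; 0 2 0 0 0 0",
)

```text
time: 10.08
tcp_pos: [0.5065, -0.0869, 0.1128]
tcp_rot: [-1.573, -0.003, 1.201]
ft_force: [-0.4, 1.4, 4.3]
finger_gap: 0.006
```

Call:
send_rows(
  steps="0 1 0 0 0 0; 0 2 0 0 0 0; 0 2 0 0 0 0; 0 2 0 0 0 0",
)

```text
time: 10.42
tcp_pos: [0.5065, -0.0869, 0.1112]
tcp_rot: [-1.573, -0.003, 1.201]
ft_force: [-3.3, 1.1, 7.4]
finger_gap: 0.007
```

Call:
send_rows(
  steps="0 0.5 0 0 0 0; 0 1 0 0 0 0; 0 1 0 0 0 0; 0 1 0 0 0 0",
)

```text
time: 10.75
tcp_pos: [0.5066, -0.087, 0.1112]
tcp_rot: [-1.573, -0.003, 1.201]
ft_force: [-4.0, 0.9, 10.0]
finger_gap: 0.005
```

Call:
send_rows(
  steps="0 0.5 0 0 0 0; 0 1 0 0 0 0; 0 1 0 0 0 0; 0 1 0 0 0 0",
)

```text
time: 11.08
tcp_pos: [0.5066, -0.0869, 0.1112]
tcp_rot: [-1.572, -0.003, 1.201]
ft_force: [-3.6, 1.7, 10.7]
finger_gap: 0.001
```

Run:
```python
from h import *
c=snap('scene','s7');i=c['img'][150:220,240:340,::-1];j=np.load('pics/s6.npy',allow_pickle=True).item()['img'][150:220,240:340,::-1]
cv2.imwrite('pics/z7.png',np.vstack([cv2.resize(k,None,fx=4,fy=4,interpolation=2) for k in(i,j)]))
```

```text
(no output)
```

View pics/z7.png

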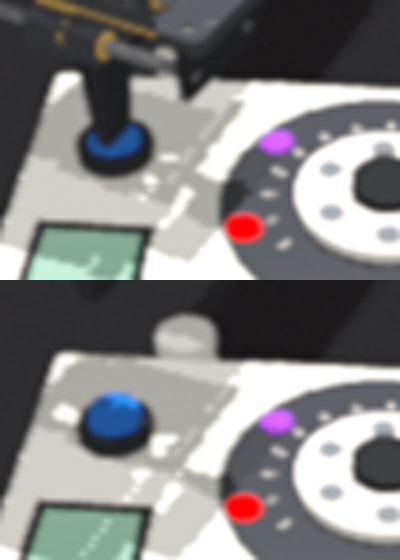

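The top half shows the finger on the button at (115,135), with the blue cap clearly lower in its dark ring than in the bottom half, which was taken before the press. The TCP stays at z = 0.1112 while the force holds at about 10 N, so the button is on its stop. Now I'll release it and move clear.

Call:
send_rows(
  steps="0 -3 0 0 0 0; 0 -8 0 0 0 0; 0 -30 0 0 0 0; 0 -60 0 0 0 0; 0 -90 0 0 0 0; -35 -110 0 0 0 0; -70 -110 0 0 0 0; -105 -110 0 0 0 0; -140 -110 0 0 0 0; -175 -110 0 0 0 0; -210 -110 0 0 0 0; -250 -110 0 0 0 0; -250 -110 0 0 0 0; -250 -110 0 0 0 0; -250 -110 0 0 0 0",
)

```text
time: 12.38
tcp_pos: [0.416, -0.32, 0.2198]
tcp_rot: [-1.572, -0.004, 1.201]
ft_force: [0.2, 0.0, -0.2]
finger_gap: 0.004
```

```bash
python3 look.py 8
python3 - <<'E'
from m import *
A=[np.load(f'pics/{f}.npy',allow_pickle=True).item() for f in('scene1','top1','s8','t8')]
for i,n in((0,'scene'),(1,'top'),(2,'scene'),(3,'top')):print(n,blob(A[i],n,100,120)[:2],blob(A[i],n,45,75)[:2])
z=[c['img'][r0:r1,180:500,::-1] for c,r0,r1 in((A[1],140,290),(A[3],140,290))]
cv2.imwrite('pics/z9.png',np.vstack([cv2.resize(k,None,fx=1.9,fy=1.9,interpolation=2) for k in z]))
E
```

```text
[356.09615385 185.68269231] 104 [278.85714286 215.08163265] 49 [0.49374701 0.1228677  0.09224505] 0.0012444780120546152
0.085 0.05568852565631971 -0.9202314511542984
0.09 0.05538732664654339 -0.9091028913172942
0.095 0.055093061575435406 -0.8978540452683844
0.1 0.05480584213280593 -0.8864858449711999
scene (array([268.04237288, 183.73728814]), np.int32(118)) (array([365.58695652, 188.        ]), np.int32(46))
top (array([376.62436548, 208.65482234]), np.int32(197)) (array([269.171875, 223.828125]), np.int32(64))
scene (array([268.07563025, 183.77310924]), np.int32(119)) (array([365.58695652, 188.        ]), np.int32(46))
top (array([376.54822335, 208.65482234]), np.int32(197)) (array([269.171875, 223.828125]), np.int32(64))
```

View pics/z9.png

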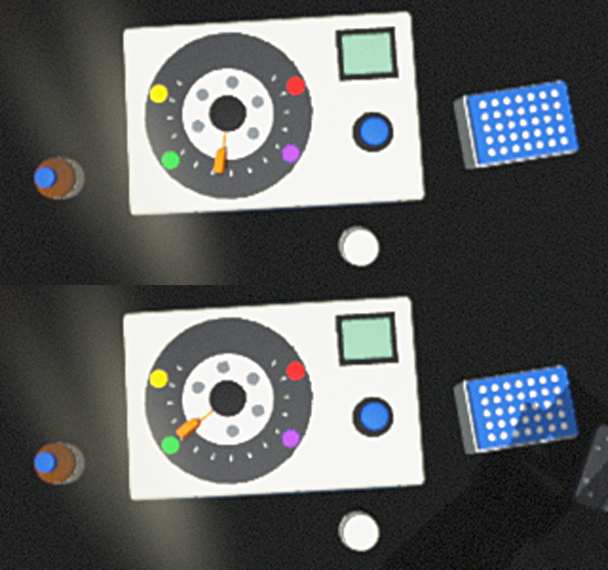

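After the job (lower half), the tab points at green and the button blob is back at its starting pixels. The bottle, tip box and jar are where they were, and the arm is clear.

```bash
python3 -c "
from station import close_job
print(close_job())"
```

```text
the job is handed in; nothing more can be done
None
```

I turned the orange tab to the green dot with closed fingertips, pressed the blue button to its stop, let it come back up, and handed the job in at about 12.5 s of the 51 s allowed. No verdict was reported.

- **Tab:** the first push stopped about 4 mm short at the pointer, so I gave it a second small push. The last check put the tab at about -0.90 to -0.91 rad against -0.914 for green, roughly 1 mm at the pointer (9 mm allowed).
- **Button:** I pressed it only after checking the tab. It reached its stop: the tool stayed at the same height while the force held at about 10 N (30 N allowed). Afterwards it was back at its starting place in both views, to within 0.1 px.
- **Everything else:** in the top view the bottle, tip box and jar are where they started, and the arm is clear of everything. Selector lift could not be measured directly. The tab's measured height of 92 mm gives no sign of lifting, though it is not precise enough to check to the millimetre.

The only disagreement was a mid-push reading from the scene camera alone, which lagged the expected tab angle by about 0.1 rad. It saw only the tab's leading face, and I had assumed too thick a fingertip. I relied on the top view instead.

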